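# Clear the shop scale, then weigh the gift box

### The job

The steel measuring cup left on the shop scale is in the way: lift it off and stand it upright on a free spot of the counter. Then take the tall narrow one of the two closed cardboard gift boxes and set it down upright, without dropping it, in the middle of the scale's steel pan. Leave the large flat gift box where it is.

Things in the scene. Friction and masses are not known exactly. Their poses are not given: they have to be found in the camera images.
- cup: steel measuring cup standing on the scale's pan at the start: plain round upright beaker, no handle, 56 mm outside diameter, 80 mm high, wall 3 mm, open on top. Origin at the centre of its underside, z up through its mouth. About 150 g. (Another, wider steel cup on the counter is not part of the job.)
- box: the gift box to weigh: closed rigid brown cardboard box with a white band, taller and narrower than the other: 56 mm along its x, 84 mm along its y, 60 mm high (z up). Origin at the centre of its underside. About 250 g, the lid does not open. It stands on the counter to the left or right of the scale, turned up to 30 degrees; grip it across its 56 mm.
- flat_box: the other gift box, to be left alone: same brown cardboard and white band, but large and flat: 92 mm along x, 130 mm along y, 26 mm high. Origin at the centre of its underside. It lies across the scale from the box to weigh.
- scale_pan (a point): centre of the top of the fixed scale's rigid steel pan (155 x 155 mm, sides along this point's x and y, top 55 mm above the counter, z up). The scale's white body, 210 mm along x, 180 mm along y, is centred 22 mm from here to -x; its display faces the robot. Between it and the robot the counter is free: nothing within 40 mm of the point 0.42 m straight ahead (+x) of the base.
Mind the look-alikes: they are no part of the job. Leave any green look-alike of the box alone.

How it is judged:
By the outcome, as a careful person would: the job done as asked, in the order asked, and still so for the second after the job is handed in, with the robot touching nothing.
It also fails if it takes over 54 s, if anything falls off the work surface, if the arm or the gripper's body presses on something with over 40 N, if the wrist force passes 120 N, or if a joint passes its speed limit or range.

### The arm

A 6-joint arm with a two-finger parallel gripper is mounted at the origin on the work surface. World frame = base frame: x ahead of the robot, y to its left, z up, the work surface at z = 0. Lengths are in m, angles in degrees, forces in N, time in s.
With the tool pointing down it reaches from about 0.375 to 0.925 m from the base axis. Payload 5.7 kg.
Tool frame: the origin (TCP) lies where the fingers leave the gripper's body, on its centre line; the fingertips stand 73 mm ahead of it and the grasp point (between the pads) lies 54 mm ahead of it; z points along the fingers, y is the line along which they close (so a half turn about z gives the same grasp; the last joint's range is limited). The gripper opens to 85 mm and grips with 20 to 120 N. Pads are 22 mm wide; open, the fingers measure 114 mm over their backs; the gripper's body (76 mm by 85 mm) begins 54 mm behind the grasp point. The pads swing forward as they close: fully open they stand 13 mm farther back than shut.
Start: joints at [-74.376, 20.558, 86.54, -0, 72.909, -6.595], TCP at [0.227, -0.555, 0.304] pointing down, gripper open.
Joint ranges: [-170.27, 170.27], [-57.76, 135], [12.27, 136.19], [-55.21, 235.2], [11.17, 155.16], [-170.74, 170.74]. Speed limits (degrees/s): [136.94, 136.94, 180, 180, 180, 180].

### API

Orientations are given as a 3x3 rotation matrix whose columns are the frame's x, y, z axes.
In Python, from bench import read_state, cams, finish_job gives the robot as it stands.
- The arm moves only by the shell command python3 -m creep 'ROWS' [FORCE]. ROWS is JSON, a list of rows, each a list of 3 entries, a list of its own where there are three numbers: the opening, from 0 (shut) to 1 (fully open), then the shift along the tool's x, y, z in cm, then the turn, a rotation vector about the tool's x, y, z in rad. In form: [[grip, [dx, dy, dz], [ax, ay, az]], ...]. A call has 1 to 12 rows; each row is the pose to reach, as a shift and turn from the pose commanded when the call began, along the tool's axes at that moment; what a row does not reach only later rows make up. A row lasts 1/10 s, in which the tool goes at most 50 mm and 8.59 degrees, less where a joint would pass 70% of its speed; a pose out of reach is approached as far as the arm can. A call with a gripper value outside its range is refused whole. The fingers move at their own pace and stop on an object; FORCE is the grip in N (left out, the last holds). Time passes only in rows, so rows that repeat a pose let the fingers close. It gives the time, the measured TCP pose, the force, the opening and the grip force at its end, in the units of the state.
- read_state(): the state, without advancing time (a new reading comes with each control period).
- cams.get_image(name): name is "scene" or "side" or "wrist"; returns a dict with "pixels" (400x640x3 uint8, red, green, blue), "camera_matrix" (3x3 intrinsics, pixels), "rvec" (rotation vector, rad) and "tvec" (3), from world to camera coordinates, as OpenCV has them; the wrist camera has in their place "tool_from_camera" (4x4, takes a point from camera to tool coordinates, whose origin is the TCP and whose axes are the flange's). Camera axes: x right, y down, z forward; pixel columns grow to the right and rows downward; lengths in m; the calibration is good to about 2 mm. A picture is of the moment at which its call begins: read the wrist's pose just before it. There is no depth.
- finish_job(): hands the job in; it is judged then, once.
The state is a dict: "t": time; "joint_positions": joint angles; "joint_vel": joint speeds; "joint_torque": joint torques, N m; "eef_pos": TCP position; "orientation": TCP orientation; "wrist_force": force on the tool from outside, world axes, zero at the start; "torque": the same for the moment, N m; "width": opening from 0.0 (shut) to 1.0 (fully open); "grip_force": force on a finger pad.
Only numpy, scipy, OpenCV 4.12 (cv2) and the standard library are available. Lean on these libraries where they do the work, as an engineer would, in place of code of your own. Each camera call takes 0.05 s, during which the arm holds its last target. There are 200 camera calls.

## Working session

There is one attempt and no reset: what is moved stays moved. The work goes in short steps, Python scripts to look and compute and a shell command to move; the robot and the scene stay as the last step left them, time stands still between calls to the robot, and variables do not carry over. Pictures are saved under pics/ and viewed, at most 10 in all, crops included, and the job is handed in when it is done.

```bash
mkdir -p pics; python3 - <<'E'
from bench import read_state, cams
import cv2, pickle, numpy as np
s=read_state(); print({k:np.round(v,3).tolist() for k,v in s.items()})
for n in("scene","side"):
    d=cams.get_image(n); cv2.imwrite(f"pics/{n}0.png",d["pixels"][:,:,::-1]); pickle.dump(d,open(n+"0.pkl","wb"))
    print(n,{k:np.round(v,3).tolist() for k,v in d.items() if k!="pixels"})
E
```

```text
{'t': 0.0, 'joint_positions': [-74.376, 20.597, 86.601, -0.001, 72.91, -6.594], 'joint_vel': [0.012, -0.03, -0.004, 0.011, 0.002, -0.007], 'joint_torque': [0.001, -52.761, -27.862, 0.0, 0.013, -0.0], 'eef_pos': [0.227, -0.555, 0.303], 'orientation': [[0.926, 0.378, -0.001], [0.378, -0.926, 0.002], [0.0, -0.002, -1.0]], 'wrist_force': [0.082, -0.275, 0.182], 'torque': [0.006, -0.046, -0.0], 'grip_force': 0.0, 'width': 0.997}
scene {'camera_matrix': [[405.257, 0.0, 324.245], [0.0, 405.257, 200.23], [0.0, 0.0, 1.0]], 'rvec': [2.523, 0.557, -0.175], 'tvec': [-0.486, -0.132, 1.146]}
side {'camera_matrix': [[409.699, 0.0, 319.456], [0.0, 409.699, 203.392], [0.0, 0.0, 1.0]], 'rvec': [0.373, -2.767, 1.202], 'tvec': [0.507, 0.137, 0.905]}
```

View pics/scene0.png

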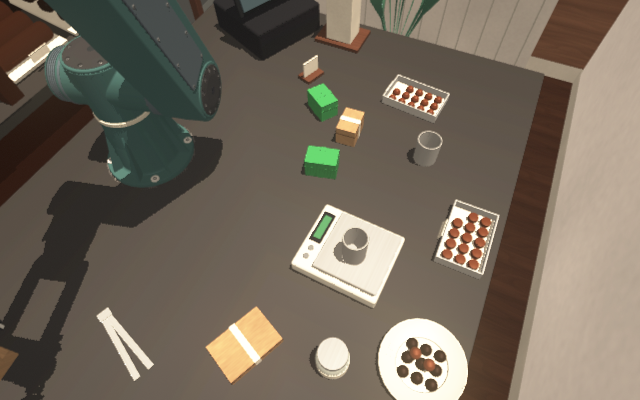

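View pics/side0.png

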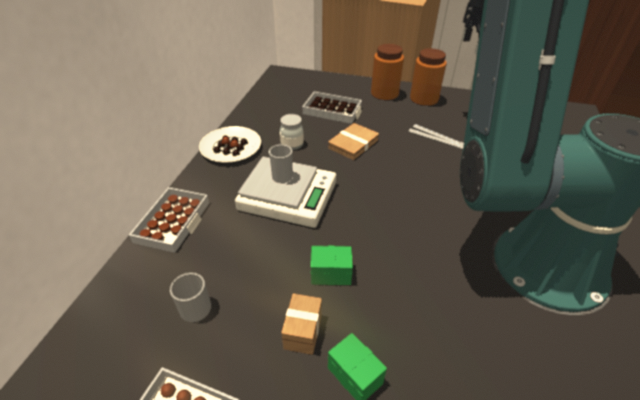

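Scene shows the cup on the scale at (355,247), the tall brown box at (350,127) and the flat box at (244,344). Side shows the cup at (282,165), the tall box at (302,323) and the flat box at (354,140).

Possible confusions (scene pixels):
- **Box:** tall brown box (350,127), flat brown box (244,344), green boxes (322,102) and (322,162). I choose (350,127).
- **Cup:** cup on the pan (355,247), wide cup on the counter (428,148), jar (333,358). I choose (355,247).

A close crop will check both choices.

```bash
cat > h.py <<'E'
import numpy as np, cv2, pickle
def cam(d):
    R=cv2.Rodrigues(np.array(d["rvec"],float))[0]; t=np.array(d["tvec"],float).ravel(); return np.array(d["camera_matrix"]),R,t
def ray(d,uv):
    K,R,t=cam(d); return -R.T@t, R.T@np.linalg.solve(K,[uv[0],uv[1],1.])
def onz(d,uv,z):
    c,v=ray(d,uv); return c+v*(z-c[2])/v[2]
def proj(d,P):
    K,R,t=cam(d); q=K@(R@np.asarray(P,float)+t); return q[:2]/q[2]
def load(n): return pickle.load(open(n+".pkl","rb"))
E
python3 - <<'E'
from h import *
a,b=load("scene0"),load("side0")
def crop(d,x,y,w,h,f): return cv2.resize(d["pixels"][y:y+h,x:x+w,::-1],None,fx=f,fy=f,interpolation=cv2.INTER_CUBIC)
top=np.hstack([crop(a,320,95,60,60,5),crop(a,285,200,125,75,4)])if 0 else None
im=np.hstack([np.vstack([crop(a,320,95,75,60,4),crop(b,265,280,75,80,4)[:300]]),np.vstack([crop(a,285,200,125,105,4)[:300] if 0 else cv2.resize(crop(a,285,200,125,105,4),(0,0),fx=.8,fy=.8)[:300],np.zeros((0,400,3),np.uint8)])]) if 0 else None
A=crop(a,320,95,75,60,4);B=crop(b,265,285,75,75,4);C=crop(a,285,200,125,105,4);D=crop(b,225,140,125,85,4)
can=np.zeros((600,800,3),np.uint8)
def put(I,x,y):
    I=I[:600-y,:800-x]; can[y:y+I.shape[0],x:x+I.shape[1]]=I
put(A,0,0);put(B,0,250);put(cv2.resize(C,(400,336)),310,0);put(cv2.resize(D,(380,258)),310,340)
cv2.imwrite("pics/crop1.png",can)
for n,d in(("scene",a),("side",b)):
    hsv=cv2.cvtColor(d["pixels"],cv2.COLOR_RGB2HSV)
    m=cv2.inRange(hsv,(8,70,90),(25,255,255))
    m=cv2.morphologyEx(m,cv2.MORPH_CLOSE,np.ones((3,15)))if 0 else cv2.morphologyEx(m,cv2.MORPH_CLOSE,np.ones((9,9)))
    for c in cv2.findContours(m,0,2)[0]:
        if cv2.contourArea(c)>250: print(n,cv2.contourArea(c),cv2.boundingRect(c),cv2.approxPolyDP(cv2.convexHull(c),2.0,True).reshape(-1,2).tolist())
    g=cv2.inRange(hsv,(0,0,140),(180,60,255))
    for c in cv2.findContours(g,0,2)[0]:
        if cv2.contourArea(c)>1500: print(n,"white",cv2.contourArea(c),cv2.approxPolyDP(cv2.convexHull(c),3,True).reshape(-1,2).tolist())
E
```

```text
scene 285.0 (0, 347, 18, 34) [[2, 347], [17, 355], [0, 380]]
scene 1528.5 (397, 338, 49, 54) [[409, 338], [444, 353], [445, 359], [435, 390], [430, 391], [398, 374], [397, 367]]
scene 3109.5 (205, 306, 79, 79) [[257, 306], [283, 341], [231, 384], [205, 346]]
scene 1776.5 (441, 212, 51, 58) [[471, 212], [487, 217], [491, 221], [476, 269], [441, 255], [452, 221]]
scene 822.0 (335, 107, 30, 41) [[345, 107], [364, 111], [363, 126], [353, 147], [336, 141], [335, 127]]
scene 754.0 (389, 85, 53, 30) [[389, 96], [395, 88], [411, 85], [440, 96], [441, 102], [432, 114]]
scene 370.5 (314, 24, 57, 27) [[370, 30], [357, 50], [314, 38], [326, 24]]
scene 4016.5 (531, 0, 98, 70) [[628, 0], [582, 69], [531, 55], [556, 0]]
scene white 5955.0 [[391, 327], [403, 320], [422, 318], [452, 333], [467, 362], [466, 382], [457, 399], [397, 399], [392, 395], [378, 364], [381, 342]]
scene white 6768.5 [[326, 204], [404, 237], [374, 307], [292, 266], [293, 257]]
scene white 3031.0 [[455, 199], [499, 215], [483, 274], [435, 256], [442, 222]]
scene white 41015.0 [[639, 0], [639, 399], [509, 399], [410, 35], [440, 0
[... 412 characters left out ...]
.5 (217, 199, 48, 57) [[217, 200], [242, 215], [264, 249], [264, 254], [255, 255], [229, 235], [220, 215]]
side 1440.5 (139, 194, 61, 46) [[199, 199], [199, 203], [175, 235], [154, 239], [139, 234], [169, 195]]
side 453.5 (212, 135, 37, 22) [[212, 149], [223, 135], [245, 138], [248, 142], [239, 154], [234, 156], [214, 152]]
side 1129.0 (328, 122, 52, 38) [[379, 133], [377, 139], [353, 159], [328, 148], [328, 140], [353, 122]]
side 10048.0 (321, 0, 127, 104) [[440, 0], [447, 63], [442, 86], [429, 103], [377, 97], [321, 70], [322, 0]]
side white 3700.0 [[263, 156], [334, 173], [314, 224], [237, 207], [239, 189]]
side white 68174.5 [[320, 0], [320, 68], [258, 147], [172, 244], [0, 388], [0, 0]]
```

View pics/crop1.png

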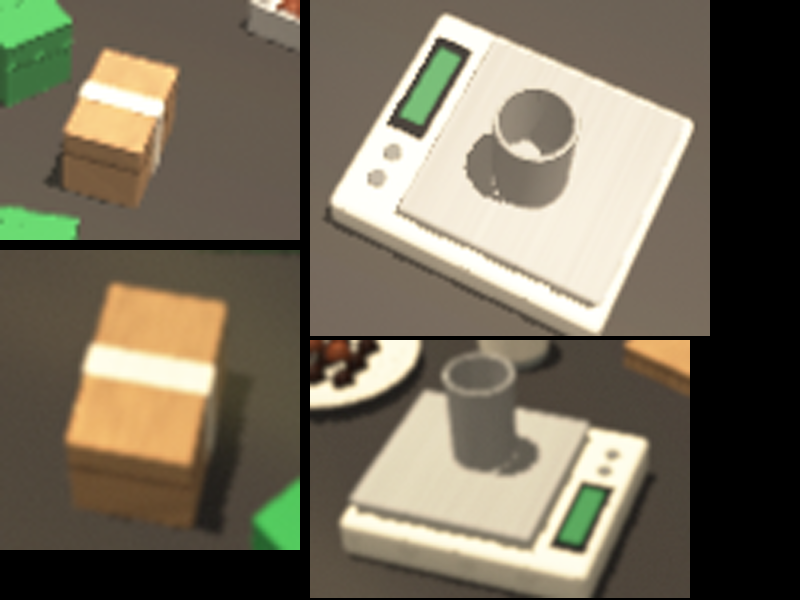

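The crop confirms both choices: the tall box has a brown top crossed by a white band in both views, and the narrow cup stands a little off-centre on the pan. I read the top corners off the crop and cast rays through them.

```bash
python3 - <<'E'
from h import *
a,b=load("scene0"),load("side0")
def un(p,px,py,f,ox,oy): return ((p[0]-px+.5)/f-.5+ox,(p[1]-py+.5)/f-.5+oy)
def rep(name,sa,sb,z):
    for n,d,pts in(("scene",a,sa),("side",b,sb)):
        P=np.array([onz(d,p,z) for p in pts])[:,:2]; print(name,n,(P*1000).round().tolist())
        if len(P)==4:
            print("  sides",[round(1000*np.linalg.norm(P[i]-P[(i+1)%4])) for i in range(4)],"ctr",(P.mean(0)*1000).round(1),"ang",[round(np.degrees(np.arctan2(*(P[(i+1)%4]-P[i])[::-1])),1) for i in range(4)])
A=lambda p:un(p,0,0,4,320,95);B=lambda p:un(p,0,250,4,265,285);C=lambda p:un(p,310,0,3.2,285,200);D=lambda p:un(p,310,340,3.04,225,140)
rep("box",[A(p) for p in[(103,49),(179,67),(155,145),(64,133)]],[B(p) for p in[(110,285),(227,302),(193,467),(67,440)]],.06)
rep("pan",[C(p) for p in[(490,42),(688,119),(597,302),(398,210)]],[D(p) for p in[(432,390),(588,430),(532,541),(350,503)]],.055)
rep("cup",[C((537,125))],[D((480,374))],.135)
rep("flat",[(257,306),(283,341),(231,384),(205,346)],[(353,122),(379,133),(353,155),(328,143)],.026)
for n,sa,sb in[("cup",C((537,125)),D((480,374)))]:
    c1,v1=ray(a,sa);c2,v2=ray(b,sb);k=np.linalg.lstsq(np.c_[v1,-v2],c2-c1,rcond=None)[0];print((c1+v1*k[0]).round(4),(c2+v2*k[1]).round(4))
# other objects at z=.0/.05 for free spots
for n,p in[("widecup",(428,150)),("green1",(322,102)),("green2",(322,160)),("tray",(467,240)),("jar",(333,358)),("plate",(423,365))]: print(n,onz(a,p,.03).round(3))
E
```

```text
box scene [[446.0, 338.0], [501.0, 344.0], [514.0, 270.0], [453.0, 254.0]]
  sides [56, 76, 63, 85] ctr [478.6 301.4] ang [np.float64(6.2), np.float64(-80.4), np.float64(-165.4), np.float64(95.1)]
box side [[509.0, 259.0], [453.0, 253.0], [445.0, 338.0], [502.0, 341.0]]
  sides [56, 85, 57, 82] ctr [477.2 297.9] ang [np.float64(-174.3), np.float64(95.1), np.float64(2.4), np.float64(-85.2)]
pan scene [[575.0, 15.0], [730.0, 15.0], [720.0, -139.0], [571.0, -136.0]]
  sides [156, 155, 149, 151] ctr [649.1 -61.3] ang [np.float64(0.2), np.float64(-93.7), np.float64(178.6), np.float64(88.8)]
pan side [[717.0, -142.0], [568.0, -124.0], [573.0, 20.0], [726.0, 17.0]]
  sides [149, 144, 153, 159] ctr [646.2 -57.1] ang [np.float64(173.2), np.float64(88.2), np.float64(-1.2), np.float64(-93.3)]
cup scene [[645.0, -74.0]]
cup side [[643.0, -72.0]]
flat scene [[498.0, -261.0], [584.0, -302.0], [530.0, -418.0], [443.0, -379.0]]
  sides [96, 128, 96, 130] ctr [ 513.7 -340.1] ang [np.float64(-25.6), np.float64(-115.0), np.float64(156.0), np.float64(65.0)]
flat side [[531.0, -420.0], [443.0, -380.0], [495.0, -250.0], [578.0, -288.0]]
  sides [97, 141, 91, 140] ctr [ 511.8 -334.3] ang [np.float64(156.0), np.float64(68.0), np.float64(-24.7), np.float64(-109.6)]
[ 0.6449 -0.0736  0.1335] [ 0.6434 -0.0741  0.1335]
widecup [0.704 0.31  0.03 ]
green1 [0.363 0.356 0.03 ]
green2 [0.456 0.158 0.03 ]
tray [0.87  0.085 0.03 ]
jar [ 0.692 -0.29   0.03 ]
plate [ 0.861 -0.226  0.03 ]
```

```bash
python3 -m creep '[[1,[56.8,-28.8,0],[0,0,-1.187]],[1,[56.8,-28.8,0],[0,0,-1.187]],[1,[56.8,-28.8,0],[0,0,-1.187]],[1,[56.8,-28.8,0],[0,0,-1.187]],[1,[56.8,-28.8,0],[0,0,-1.187]],[1,[56.8,-28.8,0],[0,0,-1.187]],[1,[56.8,-28.8,0],[0,0,-1.187]],[1,[56.8,-28.8,0],[0,0,-1.187]],[1,[56.8,-28.8,0],[0,0,-1.187]],[1,[56.8,-28.8,0],[0,0,-1.187]],[1,[56.8,-28.8,0],[0,0,-1.187]],[1,[56.8,-28.8,0],[0,0,-1.187]]]' 30
cat > st.py <<'E'
from bench import read_state
import numpy as np
s=read_state();print(s["t"],np.round(s["eef_pos"],4),np.round(s["orientation"],3).tolist(),"F",np.round(s["wrist_force"],1),s["width"],s["grip_force"],np.round(s["joint_positions"],1))
E
python3 st.py
```

```text
t: 1.3
eef_pos: [0.6205, -0.0999, 0.3035]
orientation: [[-0.004, 1.0, -0.001], [1.0, 0.004, 0.0], [0.0, -0.001, -1.0]]
wrist_force: [1.0, -1.0, -0.3]
width: 1.001
grip_force: 0.0
1.3 [ 0.6205 -0.0999  0.3035] [[-0.004, 1.0, -0.001], [1.0, 0.004, 0.0], [0.0, -0.001, -1.0]] F [ 1.  -1.  -0.3] 1.0005831417415407 0.0 [-15.4  22.9  82.8  -0.   74.3 -15.7]
```

```bash
python3 -m creep '[[1,[2.2,2.0,0],[0,0,0]],[1,[2.2,2.0,0],[0,0,0]],[1,[2.2,2.0,0],[0,0,0]],[1,[2.2,2.0,0],[0,0,0]]]' >/dev/null; python3 st.py
python3 - <<'E'
from bench import read_state,cams
from h import *
s=read_state();d=cams.get_image("wrist");pickle.dump((s,d),open("w1.pkl","wb"));cv2.imwrite("pics/w1.png",d["pixels"][:,:,::-1]);print(np.round(d["tool_from_camera"],3).tolist(),d["camera_matrix"].round(1).tolist() if hasattr(d["camera_matrix"],'round') else d["camera_matrix"])
E
```

```text
1.7 [ 0.6387 -0.0806  0.3035] [[-0.003, 1.0, -0.001], [1.0, 0.003, -0.0], [-0.0, -0.001, -1.0]] F [ 0.8 -0.2 -0.4] 1.0004821318071748 0.0 [-13.3  24.2  80.8  -0.   75.1 -13.5]
[[-0.0, -0.959, -0.283, 0.071], [1.0, -0.001, 0.0, -0.001], [-0.001, -0.283, 0.959, -0.069], [0.0, 0.0, 0.0, 1.0]] [[320.2, 0.0, 317.0], [0.0, 320.2, 203.8], [0.0, 0.0, 1.0]]
```

View pics/w1.png

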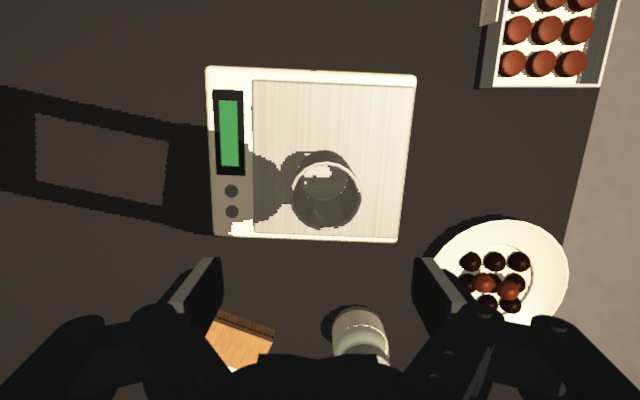

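The wrist view shows the cup's rim at about (326,194), 34 px in radius. The pan corners are at (253,79), (413,86), (397,239) and (251,237).

```bash
python3 - <<'E'
from h import *
s,d=pickle.load(open("w1.pkl","rb"))
T=np.array(d["tool_from_camera"]);R=np.array(s["orientation"]);p=np.array(s["eef_pos"]);K=np.array(d["camera_matrix"])
def w(uv,z):
    v=R@T[:3,:3]@np.linalg.solve(K,[*uv,1.]);c=p+R@T[:3,3];return (c+v*(z-c[2])/v[2])[:2]*1000
for q in[(292,194),(361,194),(326,161),(326,228)]:print("rim",w(q,.135).round(1))
P=np.array([w(q,.055) for q in[(253,79),(413,86),(397,239),(251,237)]]);print(P.round(),P.mean(0).round(1))
E
```

```text
rim [617.9 -72. ]
rim [670.8 -71.8]
rim [643.7 -46.5]
rim [644.3 -99.7]
[[ 577.   17.]
 [ 726.   11.]
 [ 723. -142.]
 [ 567. -140.]] [648.3 -63.5]
```

```bash
python3 -m creep '[[1,[0.8,0.5,2],[0,0,0]],[1,[0.8,0.5,5],[0,0,0]],[1,[0.8,0.5,8],[0,0,0]],[1,[0.8,0.5,10],[0,0,0]],[1,[0.8,0.5,12],[0,0,0]],[1,[0.8,0.5,13],[0,0,0]],[1,[0.8,0.5,13.7],[0,0,0]],[1,[0.8,0.5,13.7],[0,0,0]],[1,[0.8,0.5,13.7],[0,0,0]]]' >/dev/null; python3 st.py
python3 -m creep '[[0.5,[0,0,0],[0,0,0]],[0.5,[0,0,0],[0,0,0]],[0.5,[0,0,0],[0,0,0]],[0.5,[0,0,0],[0,0,0]],[0.5,[0,0,0],[0,0,0]],[0.5,[0,0,0],[0,0,0]],[0.5,[0,0,0],[0,0,0]],[0.5,[0,0,0],[0,0,0]],[0.5,[0,0,0],[0,0,0]],[0.5,[0,0,0],[0,0,0]]]' 40 >/dev/null; python3 st.py
```

```text
2.65 [ 0.645  -0.0721  0.1677] [[-0.004, 1.0, 0.001], [1.0, 0.004, -0.0], [-0.0, 0.001, -1.0]] F [ 0.7 -0.2  0.5] 0.9949431555192189 0.0 [-12.5  32.3  87.9   0.   59.7 -12.7]
3.65 [ 0.6449 -0.0718  0.168 ] [[-0.004, 1.0, 0.001], [1.0, 0.004, -0.0], [-0.0, 0.001, -1.0]] F [-1.6 -0.5  6.1] 0.6332724876628587 42.06987806595862 [-12.4  32.3  87.9   0.   59.7 -12.7]
```

```bash
python3 -m creep '[[0.5,[0,0,-1],[0,0,0]],[0.5,[0,0,-4],[0,0,0]],[0.5,[0,0,-8],[0,0,0]],[0.5,[1,-3,-9],[0,0,0]],[0.5,[2,-6,-9],[0,0,0]],[0.5,[3,-10,-9],[0,0,0]],[0.5,[4.5,-14,-9],[0,0,0]],[0.5,[5.8,-18,-9],[0,0,0]],[0.5,[6.7,-21,-9],[0,0,0]],[0.5,[7.2,-22.5,-9],[0,0,0]],[0.5,[7.2,-22.5,-9],[0,0,0]],[0.5,[7.2,-22.5,-9],[0,0,0]]]' >/dev/null; python3 st.py
```

```text
4.85 [ 0.4211 -0.001   0.2576] [[-0.004, 1.0, 0.003], [1.0, 0.004, -0.001], [-0.001, 0.003, -1.0]] F [-0.5  0.3 -1.7] 0.6377379179000788 43.13727114815265 [ -9.6   8.8 110.9  -0.   60.1  -9.8]
```

```bash
python3 -m creep '[[0.5,[0,0,3],[0,0,0]],[0.5,[0,0,6],[0,0,0]],[0.5,[0,0,9],[0,0,0]],[0.5,[0,0,11],[0,0,0]],[0.5,[0,0,12.5],[0,0,0]],[0.5,[0,0,13.5],[0,0,0]],[0.5,[0,0,14],[0,0,0]],[0.5,[0,0,14.2],[0,0,0]],[0.5,[0,0,14.3],[0,0,0]],[0.5,[0,0,14.4],[0,0,0]],[0.5,[0,0,14.4],[0,0,0]]]' >/dev/null; python3 st.py
```

```text
5.95 [ 0.4196 -0.0007  0.1133] [[-0.004, 1.0, 0.001], [1.0, 0.004, -0.0], [-0.0, 0.001, -1.0]] F [ 0.  -0.1 -3. ] 0.6394994375698352 43.08663943782449 [ -9.6  23.4 119.7   0.   36.9  -9.8]
```

```bash
python3 -m creep '[[0.5,[0,0,0.1],[0,0,0]],[0.5,[0,0,0.1],[0,0,0]],[0.5,[0,0,0.1],[0,0,0]]]' >/dev/null; python3 st.py
python3 -m creep '[[0.5,[0,0,0.15],[0,0,0]],[0.5,[0,0,0.2],[0,0,0]],[0.5,[0,0,0.2],[0,0,0]]]' >/dev/null; python3 st.py
```

```text
6.25 [ 0.4195 -0.0007  0.1129] [[-0.004, 1.0, 0.001], [1.0, 0.004, -0.0], [-0.0, 0.001, -1.0]] F [-3.   0.2  9.3] 0.6372909920769563 43.93282474949956 [ -9.5  23.4 119.7   0.   36.8  -9.8]
6.55 [ 0.4193 -0.0006  0.1126] [[-0.005, 1.0, 0.002], [1.0, 0.005, -0.0], [-0.0, 0.002, -1.0]] F [-8.6  1.7 43.4] 0.637293506946969 46.156313703395426 [ -9.5  23.5 119.7  -0.   36.7  -9.8]
```

Contact made; I ease the pressure, then release. I open gently and go up.

```bash
python3 -m creep '[[0.5,[0,0,-0.25],[0,0,0]],[0.5,[0,0,-0.25],[0,0,0]],[0.7,[0,0,-0.25],[0,0,0]],[0.8,[0,0,-0.25],[0,0,0]],[1,[0,0,-0.25],[0,0,0]],[1,[0,0,-0.25],[0,0,0]],[1,[0,0,-0.25],[0,0,0]],[1,[0,0,-2],[0,0,0]],[1,[0,0,-6],[0,0,0]],[1,[0,0,-10],[0,0,0]],[1,[0,0,-14],[0,0,0]],[1,[0,0,-14],[0,0,0]]]' >/dev/null; python3 st.py
```

```text
7.75 [ 0.4222 -0.0011  0.2545] [[-0.004, 1.0, 0.009], [1.0, 0.004, -0.001], [-0.002, 0.009, -1.0]] F [1.2 0.3 0.8] 1.0020876731075434 0.0 [ -9.5   9.  111.3   0.   59.2  -9.8]
```

```bash
python3 -m creep '[[1,[4,1,-1],[0,0,0]],[1,[8,2,-2],[0,0,-0.04]],[1,[12,3,-3],[0,0,-0.087]],[1,[16,4,-4],[0,0,-0.087]],[1,[20,5,-5],[0,0,-0.087]],[1,[24,5.6,-5],[0,0,-0.087]],[1,[24,5.6,-5],[0,0,-0.087]],[1,[24,5.6,-5],[0,0,-0.087]],[1,[24,5.6,-5],[0,0,-0.087]]]' >/dev/null; python3 st.py
python3 - <<'E'
from bench import read_state,cams
from h import *
s=read_state();d=cams.get_image("wrist");pickle.dump((s,d),open("w2.pkl","wb"));d2=cams.get_image("scene")
cv2.imwrite("pics/w2.png",np.hstack([cv2.resize(d["pixels"][:,:,::-1],(480,300)),d2["pixels"][50:350,200:500,::-1]]))
E
```

```text
8.65 [0.4736 0.2386 0.2991] [[-0.091, 0.996, -0.002], [0.996, 0.091, -0.001], [-0.001, -0.002, -1.0]] F [-0.6  0.1 -0.3] 0.9993819927179165 0.0 [19.3 15.2 95.4 -0.  69.6 14.1]
```

View pics/w2.png

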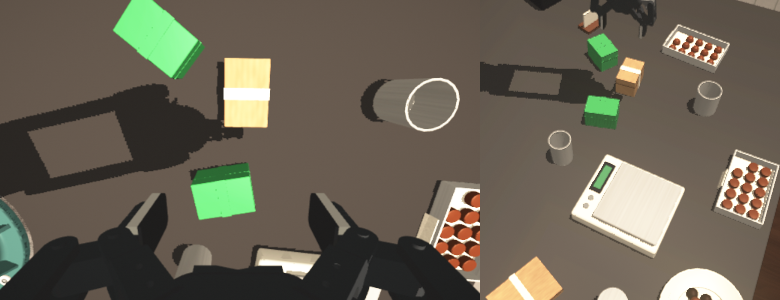

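The cup stands upright on the counter (crop pixel 560,148; scene about 360,198 before cropping) and the pan is free. In the wrist picture, at 0.75 scale, the box top spans (224,58) to (270,127), almost square to the view. I measure it by mask.

```bash
python3 - <<'E'
from h import *
s,d=pickle.load(open("w2.pkl","rb"))
T=np.array(d["tool_from_camera"]);R=np.array(s["orientation"]);p=np.array(s["eef_pos"]);K=np.array(d["camera_matrix"])
def w(uv,z):
    v=R@T[:3,:3]@np.linalg.solve(K,[*uv,1.]);c=p+R@T[:3,3];return (c+v*(z-c[2])/v[2])[:2]*1000
hsv=cv2.cvtColor(d["pixels"],cv2.COLOR_RGB2HSV)
m=cv2.inRange(hsv,(8,50,150),(28,255,255));m=cv2.bitwise_or(m,cv2.inRange(hsv,(0,0,200),(180,60,255)))
n,l,st,c=cv2.connectedComponentsWithStats(m)
k=l[94*4//3,247*4//3]; print(st[k],c[k])
r=cv2.minAreaRect(cv2.findContours((l==k).astype(np.uint8),0,2)[0][0]);q=cv2.boxPoints(r);print(q.round(1).tolist())
P=np.array([w(x,.06) for x in q]);print(P.round(1).tolist(),P.mean(0).round(1))
print([(round(float(np.linalg.norm(P[i]-P[i-1])),1),round(float(np.degrees(np.arctan2(*(P[i]-P[i-1])[::-1]))),1)) for i in range(4)])
g=cv2.findContours(cv2.inRange(hsv,(45,100,60),(75,255,255)),0,2)[0]
for cc in g:
    if cv2.contourArea(cc)>500: print("green",[w(x,.05).round().tolist() for x in cv2.boxPoints(cv2.minAreaRect(cc))])
E
```

```text
[ 298   77   63   94 5592] [328.54595851 122.54810443]
[[296.79998779296875, 168.8000030517578], [298.8999938964844, 76.19999694824219], [360.8999938964844, 77.5999984741211], [358.8999938964844, 170.1999969482422]]
[[450.9, 252.1], [446.7, 336.0], [502.2, 339.9], [511.1, 256.2]] [477.7 296. ]
[(60.3, -176.1), (84.0, 92.9), (55.7, 4.0), (84.2, -84.0)]
green [[406.0, 182.0], [489.0, 204.0], [509.0, 127.0], [421.0, 102.0]]
green [[305.0, 356.0], [344.0, 400.0], [426.0, 349.0], [389.0, 300.0]]
```

```bash
python3 -m creep '[[0.9,[3,0.5,2],[0,0,0]],[0.9,[5.8,1,4],[0,0,0]],[0.9,[5.8,1,8],[0,0,0]],[0.9,[5.8,1,12],[0,0,0]],[0.9,[5.8,1,15],[0,0,0]],[0.9,[5.8,1,17.5],[0,0,0]],[0.9,[5.8,1,19.5],[0,0,0]],[0.9,[5.8,1,20.9],[0,0,0]],[0.9,[5.8,1,20.9],[0,0,0]],[0.9,[5.8,1,20.9],[0,0,0]]]' >/dev/null; python3 st.py
python3 -m creep '[[0.5,[0,0,0],[0,0,0]],[0.5,[0,0,0],[0,0,0]],[0.5,[0,0,0],[0,0,0]],[0.5,[0,0,0],[0,0,0]],[0.5,[0,0,0],[0,0,0]],[0.5,[0,0,0],[0,0,0]],[0.5,[0,0,0],[0,0,0]],[0.5,[0,0,0],[0,0,0]],[0.5,[0,0,0],[0,0,0]],[0.5,[0,0,0],[0,0,0]]]' 40 >/dev/null; python3 st.py
```

```text
9.75 [0.4794 0.2979 0.0913] [[-0.09, 0.996, 0.0], [0.996, 0.09, 0.0], [0.0, 0.0, -1.0]] F [ 0.6  0.  -0.3] 0.9001206855505772 0.0 [ 24.8  33.1 102.    0.   44.8  19.7]
10.75 [0.4798 0.2985 0.0923] [[-0.091, 0.996, 0.002], [0.996, 0.091, 0.001], [0.001, 0.002, -1.0]] F [-1.1 -1.8  6.8] 0.6479242889958503 43.7644100189209 [ 24.9  33.1 102.   -0.   44.8  19.7]
```

```bash
python3 -m creep '[[0.5,[0,0,-1],[0,0,0]],[0.5,[0,0,-4],[0,0,0]],[0.5,[0,0,-8],[0,0,0]],[0.5,[0,0,-12],[0,0,0]],[0.5,[0,0,-15],[0,0,0]],[0.5,[0,0,-16],[0,0,0]],[0.5,[0,0,-16],[0,0,0]]]' >/dev/null; python3 st.py
python3 -m creep '[[0.5,[-2,0.7,0],[0,0,0]],[0.5,[-5,1.8,0],[0,0,0.02]],[0.5,[-9,3.2,0],[0,0,0.04]],[0.5,[-13,4.7,0],[0,0,0.06]],[0.5,[-17,6.2,0],[0,0,0.09]],[0.5,[-21,7.6,0],[0,0,0.09]],[0.5,[-25,9.1,0],[0,0,0.09]],[0.5,[-29,10.5,0],[0,0,0.09]],[0.5,[-33,12,0],[0,0,0.09]],[0.5,[-36,13.1,0],[0,0,0.09]],[0.5,[-37.2,13.5,0],[0,0,0.09]],[0.5,[-37.2,13.5,0],[0,0,0.09]]]' >/dev/null; python3 st.py
```

```text
11.45 [0.4795 0.2985 0.2525] [[-0.091, 0.996, 0.003], [0.996, 0.091, 0.002], [0.001, 0.003, -1.0]] F [ 0.1  0.8 -2.4] 0.6535266038048203 43.56325149536133 [24.9 20.6 94.6  0.  64.6 19.7]
12.65 [ 0.6467 -0.0613  0.2485] [[0.001, 1.0, -0.003], [1.0, -0.001, 0.001], [0.001, -0.003, -1.0]] F [-0.   0.1 -2.6] 0.6532949080731488 43.41516673564911 [-11.5  27.5  83.5   0.   69.2 -11.4]
```

```bash
python3 -m creep '[[0.5,[0.1,0.1,2],[0,0,0]],[0.5,[0.1,0.1,4],[0,0,0]],[0.5,[0.1,0.1,6],[0,0,0]],[0.5,[0.1,0.1,7.5],[0,0,0]],[0.5,[0.1,0.1,8.5],[0,0,0]],[0.5,[0.1,0.1,9.2],[0,0,0]],[0.5,[0.1,0.1,9.7],[0,0,0]],[0.5,[0.1,0.1,9.7],[0,0,0]],[0.5,[0.1,0.1,9.7],[0,0,0]]]' >/dev/null; python3 st.py
python3 -m creep '[[0.5,[0,0,0.1],[0,0,0]],[0.5,[0,0,0.15],[0,0,0]],[0.5,[0,0,0.15],[0,0,0]]]' >/dev/null; python3 st.py
```

```text
13.55 [ 0.6486 -0.059   0.1545] [[-0.001, 1.0, 0.001], [1.0, 0.001, -0.0], [-0.0, 0.001, -1.0]] F [-0.2  0.  -2.3] 0.6495172793499387 43.4865939617157 [-11.3  33.4  88.1   0.   58.5 -11.3]
13.85 [ 0.6483 -0.0591  0.1527] [[-0.001, 1.0, 0.0], [1.0, 0.001, 0.0], [0.0, 0.0, -1.0]] F [ 0.1  0.6 -2.7] 0.650821982532292 43.48972499370575 [-11.3  33.5  88.2   0.   58.3 -11.3]
```

```bash
python3 -m creep '[[0.5,[0,0,0.15],[0,0,0]],[0.5,[0,0,0.3],[0,0,0]],[0.5,[0,0,0.4],[0,0,0]],[0.5,[0,0,0.4],[0,0,0]]]' >/dev/null; python3 st.py
python3 -m creep '[[0.5,[0,0,0.1],[0,0,0]],[0.5,[0,0,0.1],[0,0,0]]]' >/dev/null; python3 st.py
```

```text
14.25 [ 0.6481 -0.0589  0.1481] [[-0.001, 1.0, -0.001], [1.0, 0.001, 0.0], [0.0, -0.001, -1.0]] F [-0.2  0.9 -2.6] 0.6534264695853067 43.48599135875702 [-11.3  33.8  88.4   0.   57.8 -11.3]
14.45 [ 0.6483 -0.059   0.1475] [[-0.001, 1.0, 0.0], [1.0, 0.001, 0.0], [0.0, 0.0, -1.0]] F [ 0.9  0.1 -2.7] 0.6510901230270977 43.42891037464142 [-11.3  33.9  88.4   0.   57.7 -11.3]
```

```bash
python3 -m creep '[[0.5,[0,0,0.05],[0,0,0]],[0.5,[0,0,0.08],[0,0,0]],[0.5,[0,0,0.08],[0,0,0]]]' >/dev/null; python3 st.py

```

```text
14.75 [ 0.6483 -0.059   0.1474] [[-0.001, 1.0, 0.0], [1.0, 0.001, -0.0], [-0.0, 0.0, -1.0]] F [-1.4  0.3  5.1] 0.6487995817434263 44.17627036571503 [-11.3  33.9  88.4   0.   57.7 -11.3]
```

Contact is light. I release and look before retreating far.

```bash
python3 -m creep '[[0.7,[0,0,0],[0,0,0]],[0.8,[0,0,0],[0,0,0]],[0.9,[0,0,0],[0,0,0]],[0.95,[0,0,0],[0,0,0]],[0.95,[0,0,0],[0,0,0]],[0.95,[0,0,-1],[0,0,0]],[0.95,[0,0,-4],[0,0,0]],[0.95,[0,0,-8],[0,0,0]],[0.95,[-2,0,-12],[0,0,0]],[0.95,[-6,0,-14],[0,0,0]],[0.95,[-9,0,-14],[0,0,0]],[0.95,[-9,0,-14],[0,0,0]]]' >/dev/null; python3 -m creep '[[0.95,[0,0,0],[0,0,0]],[0.95,[0,0,0],[0,0,0]]]' >/dev/null; python3 st.py
python3 - <<'E'
from bench import read_state,cams
from h import *
s=read_state();d=cams.get_image("wrist");pickle.dump((s,d),open("w3.pkl","wb"));d2=cams.get_image("side")
cv2.imwrite("pics/w3.png",np.hstack([cv2.resize(d["pixels"][:,:,::-1],(480,300)),d2["pixels"][80:380,170:490,::-1]]))
E
```

```text
16.15 [ 0.648  -0.1481  0.2864] [[-0.001, 1.0, -0.001], [1.0, 0.001, 0.001], [0.001, -0.001, -1.0]] F [-0.5  0.4 -0.4] 0.949702662606511 0.0 [-18.8  26.7  79.1   0.   74.3 -18.9]
```

View pics/w3.png

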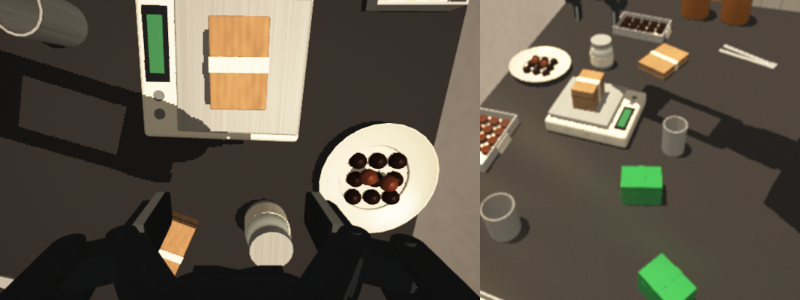

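The box stands upright on the pan, its top at (209,15) to (268,109) in the 0.75-scale wrist view. The cup stands upright at (675,137) in the side crop. A quick check of centring follows.

```bash
python3 - <<'E'
from h import *
s,d=pickle.load(open("w3.pkl","rb"))
T=np.array(d["tool_from_camera"]);R=np.array(s["orientation"]);p=np.array(s["eef_pos"]);K=np.array(d["camera_matrix"])
def w(uv,z):
    v=R@T[:3,:3]@np.linalg.solve(K,[uv[0]/.75,uv[1]/.75,1.]);c=p+R@T[:3,3];return (c+v*(z-c[2])/v[2])[:2]*1000
P=np.array([w(q,.115) for q in[(209,15),(269.5,15),(267.5,109),(209,109)]]);print(P.round(),P.mean(0))
for q in [(177,60),(307,60),(177,132),(299,134)]:print(w(q,.055).round(1))
E
```

```text
[[ 621.  -20.]
 [ 675.  -20.]
 [ 676. -103.]
 [ 618. -103.]] [647.38588646 -61.11970097]
[575.3 -52.3]
[727.5 -52.1]
[ 569.2 -138. ]
[ 724.6 -140.4]
```

```bash
python3 -c "
from bench import finish_job; print(finish_job())"
```

```text
the job is handed in; nothing more can be done
None
```

I've handed the job in: the cup stands upright on the free counter near (0.42, 0), the tall box stands upright within about 3 mm of the pan's centre, the flat box was not touched, and it took about 16 s; while setting the cup down I briefly pushed it onto the counter with about 43 N at the wrist before easing off.

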